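# Set the glue booth's vent flap to its middle stay hole

## Task

The glue booth's vent flap stands ajar, its stay bar hooked over the pin by the long slot. Lift the stay off the pin, open the flap further with it and drop the middle one of its three round holes over the pin, feeling gently for the pin, until the bar lies fully down on the washer; then let go. Do not press or lever hard on the booth or its pin, and leave everything else where it stands.

Things in the scene. Friction and masses are not known exactly. Their poses are not given: they have to be found in the camera images.
- booth: grey sheet-steel drying box, fixed, 240 mm deep (x), 360 mm wide (y), 120 mm high; origin: centre of its underside, on the bench; x points to its back, y to its left, z up. The flap's upright hinge line is at x -126, y +130 mm. On top, at y -47 mm and between x -96 and -74 mm, stands one upright steel pin, bolted very stiffly in a slotted plate that runs along the booth's x
- pin_plate (a point): front part of the pin's slotted plate, at booth x -100, y -47 mm, at the height of the washer's top (124 mm above the bench). The pin (9 mm thick, washer 26 mm across, top chamfered and 14 mm above the washer) stands 4 to 26 mm behind this point along the booth's +x, 0 off in y; just where differs each time and is not measured: feel for it
- flap (a joint): angle of the aluminium vent flap (260 mm wide, 100 mm high, 10 mm thick) at the booth's front, rad: 0 shut, grows as its free end swings out towards the booth's -x, to 1.3; hinged at its left edge, held lightly by friction of about 0.2 N m. It stands at about 0.19 at the start, and at 0.55 to 0.71 when the middle hole is on the pin
- pivot (a point): centre of the stay's rivet on the flap's top edge, at the underside of the bar; 180 mm from the flap's hinge line, 124 mm above the bench always. The bar turns and tilts freely about it
- slot (a point): centre, at the bar's underside, of the stay's long slot, 40 mm by 13 mm, along the bar, 75 mm from the pivot; at the start the pin stands in it
- middle_hole (a point): centre, at the bar's underside, of the middle round hole, 12 mm across, 150 mm from the pivot; its neighbours, of the same size, lie at 115 and 185 mm. x of this frame points along the bar from the pivot to the knob, z up through the bar
- knob (a point): centre of the stay's upright black knob, a cylinder 16 mm thick and 36 mm tall standing on the bar's top 225 mm from the pivot; this point is 24 mm above the bar's underside; x along the bar, from the pivot outwards. The knob is the grip by which the stay is lifted and moved
- stay: the stay: a flat steel bar 252 mm long, 22 mm wide, 6 mm thick, about 160 g; origin at the pivot, at the underside; x towards the knob, z up. It lies level when it rests on the pin's washer with the pin through a hole, and can pass only over the pin's top from hole to hole
- wax_tin: flat aluminium tin, 54 mm across, 36 mm high, stands on the booth's top at its right back; bystander
- spool: wooden thread spool, 40 mm across, 42 mm high, stands on the booth's top at its left back; bystander
- brush_jar: clear jar, 72 mm across, 85 mm high, with three brush sticks up to 165 mm; stands on the bench right of the booth; bystander
- edge_dye: white plastic bottle, 44 mm across, 95 mm high, on the bench right of the booth; bystander
- mallet: wooden-handled hammer lying on the bench left of the booth; bystander
- burnisher: wooden rod with round ends, 22 mm thick, about 120 mm long, lying on the bench right of the booth; bystander
- cutting_die: steel ring, 72 mm across, 32 mm high, on the bench left of the booth; bystander

How it is judged:
By the outcome, as a careful person would: the job done as asked, in the order asked, and still so for the second after the job is handed in, with the robot touching nothing.
It also fails if it takes over 72 s, if anything falls off the work surface, if the arm or the gripper's body presses on something with over 40 N, if the wrist force passes 120 N, or if a joint passes its speed limit or range.

## Robot

A 6-joint arm with a two-finger parallel gripper is mounted at the origin on the work surface. World frame = base frame: x ahead of the robot, y to its left, z up, the work surface at z = 0. Lengths are in mm, angles in rad, forces in N, time in s.
With the tool pointing down it reaches from about 350 to 875 mm from the base axis. Payload 4.2 kg.
Tool frame: the origin (TCP) lies on the mounting face of the last link; the fingertips stand 173 mm ahead of it and the grasp point (between the pads) lies 155 mm ahead of it; z points along the fingers, y is the line along which they close (so a half turn about z gives the same grasp; the last joint's range is limited). The gripper opens to 85 mm and grips with 20 to 120 N. Pads are 22 mm wide; open, the fingers measure 114 mm over their backs; the gripper's body (76 mm by 85 mm) begins 54 mm behind the grasp point. The pads swing forward as they close: fully open they stand 13 mm farther back than shut.
Start: joints at [-0.984, 0.385, 0.008, 0, -1.194, -0.259], TCP at [201.241, -591.694, 404.712] pointing down, gripper open.
Joint ranges: [-3.14, 3.14], [-1.21, 2.06], [-1.07, 1.41], [-3.16, 2.05], [-2.99, -0.16], [-3.1, 3.1]. Speed limits (rad/s): [2.79, 2.79, 3.14, 3.14, 3.14, 3.14].

## Interface

Orientations are given as a unit quaternion [x, y, z, w].
In Python, from bench import arm gives the robot as it stands.
- The arm moves only by the tool carry_out, never from a script. Its argument "rows" is a list of rows, each a list of 7 numbers: the shift along the tool's x, y, z as a fraction of full scale, then the turn, a rotation vector about the tool's x, y, z as a fraction of full scale, then the opening, from -1 (shut) to 1 (fully open). A call has 1 to 12 rows; each row is the pose to reach, as a shift and turn from the pose commanded when the call began, along the tool's axes at that moment, turning the shorter way round; what a row does not reach only later rows make up. Full scale, the value 1, is 20 cm for a shift and pi rad for a turn. A row lasts 1/8 s, in which the tool goes at most 62.5 mm and 10.7 degrees, less where a joint would pass 70% of its speed; a pose out of reach is approached as far as the arm can. A call with a number of a shift or a turn outside -1 to 1 is refused whole. A call with a gripper value outside its range is refused whole. The fingers move at their own pace and stop on an object; the grip force is fixed at half the most. Time passes only in rows, so rows that repeat a pose let the fingers close. It gives the time, the measured TCP pose, the force, the opening and the grip force at its end, in the units of the state.
- arm.read_state(): the state, without advancing time (a new reading comes with each control period).
- arm.get_image(name): name is "scene" or "top" or "wrist"; returns (picture, depth): 400x640x3 uint8, red, green, blue; 400x640 float32, mm along the optical axis (not along the pixel's ray), 0 where there is no reading.
- arm.calibration(name): a dict with "mtx" (3x3 intrinsics, pixels), "cam_to_world" (4x4, takes a point from camera to world coordinates). Camera axes: x right, y up, looking along -z (the intrinsics and any distortion apply to the point x, -y, -z); pixel columns grow to the right and rows downward; lengths in mm; the calibration is good to about 2 mm. The wrist camera is an equidistant fisheye: a pixel r from the principal point sees the ray r / f radians off the axis. A picture is of the moment at which its call begins: read the wrist's pose just before it. calibration takes no time and is no camera call; for the wrist camera it gives the pose at the moment of the call.
- arm.job_done(): hands the job in; it is judged then, once.
The state is a dict: "clock": time; "joints": joint angles; "joint_vel": joint speeds; "joint_efforts": joint torques, N m; "position": TCP position; "ee_rot": TCP orientation; "contact_force": force on the tool from outside, world axes, zero at the start; "wrist_torque": the same for the moment, N m; "gripper_width": finger opening in mm; "grasp_force": force on a finger pad.
Only numpy, scipy, OpenCV 4.12 (cv2) and the standard library are available. Lean on these libraries where they do the work, as an engineer would, in place of code of your own. Each camera call takes 0.05 s, during which the arm holds its last target. There are 200 camera calls.

## Working session

There is one attempt and no reset: what is moved stays moved. The work goes in short steps, Python scripts to look and compute and a tool call to move; the robot and the scene stay as the last step left them, time stands still between calls to the robot, and variables do not carry over. Pictures are saved under pics/ and viewed, at most 10 in all, crops included, and the job is handed in when it is done.

Besides the shell and the picture viewer there is one more tool, called after "Call:" as a command line: name --pt "numbers of a row" for each row, then --argument value for the rest. carry_out: Moves the arm, as the interface text tells. Its arguments: {"type":"object","properties":{"rows":{"type":"array"}},"required":["rows"]}

```bash
mkdir -p pics; cat > h.py <<'E'
import numpy as np,cv2
from bench import arm
def snap(n,f):
    p,d=arm.get_image(n);cv2.imwrite(f'pics/{f}.png',p[:,:,::-1]);np.savez(f'pics/{f}.npz',p=p,d=d,**{k:np.array(v) for k,v in arm.calibration(n).items() if k in('mtx','cam_to_world')});return p,d
def world(f,u,v,z=None):
    q=np.load(f'pics/{f}.npz');K=q['mtx'];T=q['cam_to_world']
    x=(u-K[0,2])/K[0,0];y=(v-K[1,2])/K[1,1]
    r=T[:3,:3]@np.array([x,-y,-1.]);o=T[:3,3]
    s=q['d'][int(round(v)),int(round(u))] if z is None else (z-o[2])/r[2]
    return o+s*r
E
python3 - <<'E'
from h import *
for n in('scene','top'):
    snap(n,n+'0')
print(arm.calibration('top'),arm.calibration('scene')); print(arm.read_state())
E
```

```text
{'mtx': array([[504.53537   ,   0.        , 317.73563958],
       [  0.        , 504.53537   , 196.31797785],
       [  0.        ,   0.        ,   1.        ]]), 'cam_to_world': array([[ 1.02614637e-02,  9.91110934e-01, -1.32641693e-01,
         3.76314623e+02],
       [-9.99644255e-01,  1.34334696e-02,  2.30413632e-02,
         3.49972485e+01],
       [ 2.46183852e-02,  1.32358068e-01,  9.90896199e-01,
         1.42752104e+03],
       [ 0.00000000e+00,  0.00000000e+00,  0.00000000e+00,
         1.00000000e+00]])} {'mtx': array([[392.50781829,   0.        , 317.7922754 ],
       [  0.        , 392.50781829, 204.71734593],
       [  0.        ,   0.        ,   1.        ]]), 'cam_to_world': array([[-6.24510658e-01, -5.17329143e-01,  5.85112807e-01,
         1.05627479e+03],
       [ 7.80956025e-01, -4.04324930e-01,  4.76055708e-01,
         4.18155285e+02],
       [-9.70179631e-03,  7.54249235e-01,  6.56516539e-01,
         6.78618729e+02],
       [ 0.00000000e+00,  0.00000000e+00,  0.00000000e+00,
         1.00000000e+00]])}
{'clock': 0.1, 'joints': array([-9.84403653e-01,  3.85481530e-01,  6.77769623e-03, -4.31915160e-04,
       -1.19398267e+00, -2.58609497e-01]), 'joint_vel': array([-0.00113587, -0.00212023,  0.00389625,  0.00228284,  0.00010151,
        0.00013898]), 'joint_efforts': array([-2.98817140e-04, -3.93320775e+01,  1.88929725e+01,  4.19791505e+00,
       -2.57964399e-03,  1.58773464e-06]), 'position': array([ 201.19901709, -591.54485977,  403.73591756]), 'ee_rot': array([-1.63080210e-01,  9.86612341e-01,  9.44292525e-04, -2.04447038e-04]), 'contact_force': array([ 0.35341419, -0.36725849, -0.85731314]), 'wrist_torque': array([-0.03225231, -0.07293353,  0.01991971]), 'grasp_force': 0.0, 'gripper_width': 85.50175567441997}
```

View pics/top0.png

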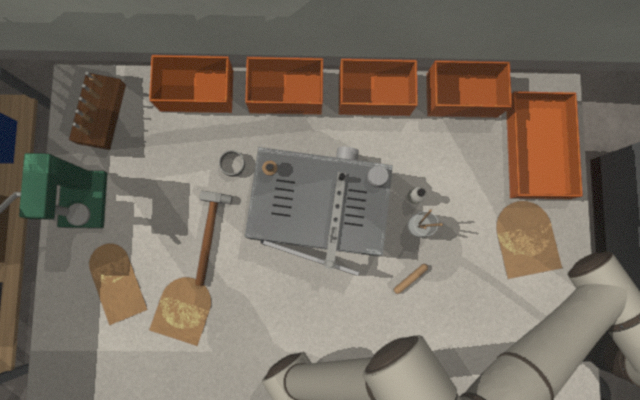

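View pics/scene0.png

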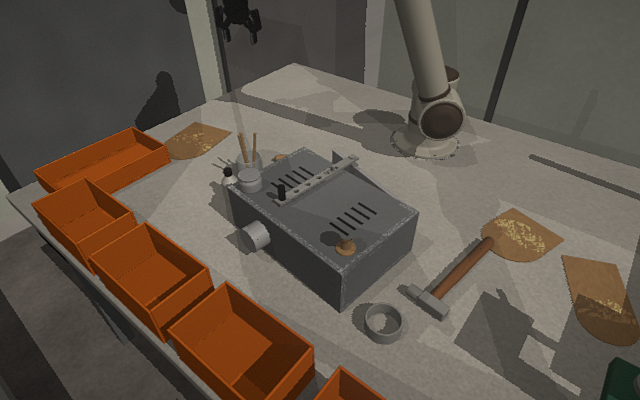

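The top view shows the booth with corners near (260,149), (392,163), (384,255) and (247,237). The knob is at (342,176), with the bar running down to the flap at about (333,262). The scene view agrees. Next I'll enlarge the top view to measure points.

```bash
python3 - <<'E'
from h import *
p=cv2.imread('pics/top0.png')[140:280,235:405]
cv2.imwrite('pics/c1.png',cv2.resize(p,None,fx=4,fy=4,interpolation=cv2.INTER_CUBIC))
E
```

```text
(no output)
```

View pics/c1.png

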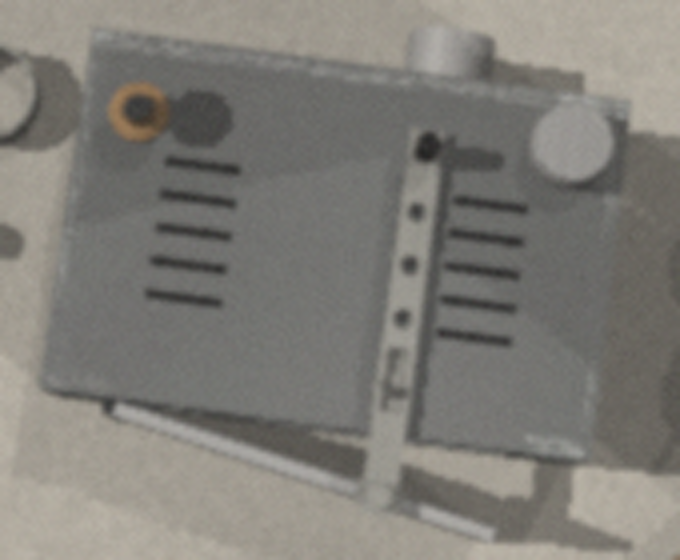

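The enlarged view shows the three holes at crop (416,211), (409,265) and (403,318), the knob at (427,147), the rivet near (378,495), and the booth corners.

```bash
python3 - <<'E'
from h import *
def w(c,z): return world('top0',(c[0]+.5)/4-.5+235,(c[1]+.5)/4-.5+140,z)[:2]
c=[w(q,120) for q in((93,30),(628,103),(590,460),(42,388))]
print(np.round(c,1)); print([round(np.linalg.norm(c[i]-c[(i+1)%4]),1) for i in range(4)])
# rigid fit
m=np.array([[120,180],[120,-180],[-120,-180],[-120,180]],float);c=np.array(c)
cm=c.mean(0);a=m@0
H=m.T@(c-cm);th=np.arctan2(H[0,1]-H[1,0],H[0,0]+H[1,1]);R=np.array([[np.cos(th),-np.sin(th)],[np.sin(th),np.cos(th)]])
print('booth',cm,th,'res',np.round(m@R.T+cm-c,1))
print('plate',R@[-100,-47]+cm,'hinge',R@[-126,130]+cm)
fl=lambda A:R@(np.array([-126,130])+180*np.array([-np.sin(A),-np.cos(A)]))+cm
for A in(.19,.55,.63,.71):print(A,'pivot',fl(A))
for n,q,z in(('rivet',(378,495),130),('h185',(416,211),130),('h150',(409,265),130),('h115',(403,318),130),('knobtop',(428,145),166),('knobbase',(425,152),140)):
    print(n,np.round(w(q,z),1))
E
```

```text
[[ 680.3  164.1]
 [ 636.6 -190.2]
 [ 401.6 -163.4]
 [ 443.9  190.8]]
[np.float64(357.0), np.float64(236.5), np.float64(356.7), np.float64(237.9)]Traceback (most recent call last):
  File "<stdin>", line 7, in <module>
ValueError: matmul: Input operand 1 does not have enough dimensions (has 0, gufunc core with signature (n?,k),(k,m?)->(n?,m?) requires 1)
```

```bash
python3 - <<'E'
from h import *
def w(c,z): return world('top0',(c[0]+.5)/4-.5+235,(c[1]+.5)/4-.5+140,z)[:2]
c=np.array([w(q,120) for q in((93,30),(628,103),(590,460),(42,388))])
m=np.array([[120,180],[120,-180],[-120,-180],[-120,180]],float)
cm=c.mean(0)
H=m.T@(c-cm);th=np.arctan2(H[0,1]-H[1,0],H[0,0]+H[1,1]);R=np.array([[np.cos(th),-np.sin(th)],[np.sin(th),np.cos(th)]])
print('booth',cm,th,'res',np.round(m@R.T+cm-c,1))
print('plate',R@[-100,-47]+cm,'hinge',R@[-126,130]+cm)
fl=lambda A:R@(np.array([-126,130])+180*np.array([-np.sin(A),-np.cos(A)]))+cm
for A in(.19,.55,.63,.71):print(A,'pivot',fl(A))
for n,q,z in(('rivet',(378,495),130),('h185',(416,211),130),('h150',(409,265),130),('h115',(403,318),130),('knobtop',(428,145),166),('knobbase',(425,152),140)):
    print(n,np.round(w(q,z),1))
# for each pin x: flap angle, bar dir, knob position with middle hole on pin
from scipy.optimize import brentq
for px in(-96,-90,-85,-80,-74):
    P=R@[px,-47]+cm
    A=brentq(lambda A:np.linalg.norm(fl(A)-P)-150,.3,1.2);v=(P-fl(A))/150
    print(px,'pin',P.round(1),'A',round(A,3),'bar',np.arctan2(v[1],v[0]).round(4),'knob',(fl(A)+225*v).round(1),'pin dist now')
np.savez('g.npz',cm=cm,R=R)
q=arm.read_state()['ee_rot']
from scipy.spatial.transform import Rotation as Ro
print(Ro.from_quat(q).as_matrix().round(3))
E
```

```text
booth [5.40621672e+02 3.48037022e-01] -0.11841825561172444 res [[ 0.7  0.8]
 [ 1.9 -2.4]
 [-1.4 -0.9]
 [-1.2  2.5]]
plate [435.76933776 -34.50864126] hinge [430.86250121 144.32346703]
0.19 pivot [376.22315792 -27.18321554]
0.55 pivot [319.30832828   3.05894034]
0.63 pivot [308.37599987  12.42556338]
0.71 pivot [298.22716707  22.63588288]
rivet [377.8 -26. ]
h185 [561.1 -49.4]
h150 [525.7 -45. ]
h115 [491.2 -41.3]
knobtop [598.4 -54.5]
knobbase [598.3 -54.4]
-96 pin [439.7 -35. ] A 0.693 bar -0.378 knob [509.4 -62.7] pin dist now
-90 pin [445.7 -35.7] A 0.657 bar -0.3505 knob [516.1 -61.4] pin dist now
-85 pin [450.7 -36.3] A 0.628 bar -0.3286 knob [521.7 -60.5] pin dist now
-80 pin [455.6 -36.9] A 0.598 bar -0.3077 knob [527.1 -59.6] pin dist now
-74 pin [461.6 -37.6] A 0.562 bar -0.2839 knob [533.6 -58.6] pin dist now
[[-0.947 -0.322 -0.001]
 [-0.322  0.947  0.002]
 [ 0.     0.002 -1.   ]]
```

```bash
cat >> h.py <<'E'
from scipy.spatial.transform import Rotation as Ro
from scipy.optimize import brentq
g=np.load('g.npz') ; cm=g['cm'];RB=g['R']
def fl(A): return RB@(np.array([-126,130])+180*np.array([-np.sin(A),-np.cos(A)]))+cm
def barpose(piv,psi,t,up=185,s=225):
    Rb=Ro.from_euler('ZY',[psi,-t]).as_matrix()
    return np.array([*piv,124.])+Rb@[s,0,up], Rb@np.diag([-1.,1,-1])
def hole_at(s,P,t):  # bar pose with point s of the bar at xy P
    A=brentq(lambda A:np.linalg.norm(fl(A)-P)-s*np.cos(t),0,1.25);v=P-fl(A)
    return A,fl(A),np.arctan2(v[1],v[0])
def rel(p,R,frm=None):
    st=arm.read_state() if frm is None else None
    p0,R0=(st['position'],Ro.from_quat(st['ee_rot']).as_matrix()) if st else frm
    return (R0.T@(p-p0)/200).round(4),(Ro.from_matrix(R0.T@R).as_rotvec()/np.pi).round(4)
E
python3 - <<'E'
from h import *
p,R=barpose((377.2,-26.6),-.127,0,285)
print(p,rel(p,R))
E
```

```text
[600.38792505 -55.09824756 409.        ] (array([-2.7529,  1.8973, -0.0229]), array([ 0.0006, -0.0002,  0.1447]))
```

Call:
carry_out --pt "-0.92 0.63 0 0 0 0 0" --pt "-0.92 0.63 0 0 0 0 0" --pt "-0.92 0.63 0 0 0 0 0" --pt "-0.92 0.63 0 0 0 0 0" --pt "-0.92 0.63 0 0 0 0 0"

```text
clock: 0.72
position: [336.0, -411.4, 404.7]
ee_rot: [-0.165, 0.986, 0.0, -0.0]
contact_force: [-0.3, -0.1, -0.6]
gripper_width: 43.1
grasp_force: 0.0
```

Call:
carry_out --pt "-0.92 0.63 0 0 0 0 0" --pt "-0.92 0.63 0 0 0 0 0" --pt "-0.92 0.63 0 0 0 0 0" --pt "-0.92 0.63 0 0 0 0 0" --pt "-0.92 0.63 0 0 0 0 0"

```text
clock: 1.35
position: [469.6, -233.8, 404.3]
ee_rot: [-0.164, 0.986, 0.0, -0.0]
contact_force: [0.4, -1.0, 0.4]
gripper_width: 42.7
grasp_force: 0.0
```

Call:
carry_out --pt "-0.92 0.63 0 0 0 0.145 0" --pt "-0.92 0.63 0 0 0 0.145 0" --pt "-0.92 0.63 0 0 0 0.145 0" --pt "-0.92 0.63 0 0 0 0.145 0" --pt "-0.92 0.63 0 0 0 0.145 0" --pt "-0.92 0.63 0 0 0 0.145 0" --pt "-0.92 0.63 0 0 0 0.145 0"

```text
clock: 2.22
position: [601.5, -57.8, 404.8]
ee_rot: [0.065, 0.998, -0.0, -0.0]
contact_force: [1.0, 0.3, 0.2]
gripper_width: 42.8
grasp_force: 0.0
```

```bash
python3 - <<'E'
from h import *
p,R=barpose((377.2,-26.6),-.127,0,285)
print(rel(p,R),arm.read_state()['gripper_width'],arm.read_state()['contact_force'])
snap('wrist','w1');print(arm.calibration('wrist'))
E
```

```text
(array([ 0.007 ,  0.0126, -0.0208]), array([-0.0001, -0.0001, -0.0009])) 42.79973033493325 [0.975904   0.2745135  0.19754467]
{'mtx': array([[309.70691629,   0.        , 319.65379368],
       [  0.        , 309.70691629, 200.00056791],
       [  0.        ,   0.        ,   1.        ]]), 'cam_to_world': array([[ 1.29349367e-01, -9.36560444e-01, -3.25765675e-01,
         5.16314522e+02],
       [ 9.91598570e-01,  1.21835657e-01,  4.34551317e-02,
        -4.57957344e+01],
       [-1.00848230e-03, -3.28649671e-01,  9.44451363e-01,
         3.74341637e+02],
       [ 0.00000000e+00,  0.00000000e+00,  0.00000000e+00,
         1.00000000e+00]])}
```

View pics/w1.png

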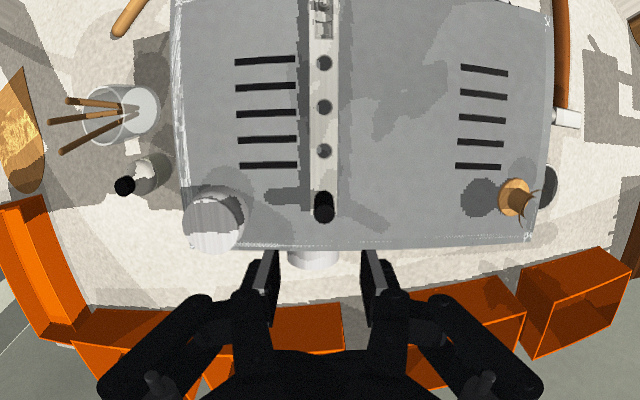

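The wrist view shows the knob top at (324,197) and the holes at (324,151), (324,107) and (324,63). The slot, with the pin in it, is near (322,15), and the fingers straddle the bar's line.

```bash
cat >> h.py <<'E'
def fish(f,u,v,z):
    q=np.load(f'pics/{f}.npz');K=q['mtx'];T=q['cam_to_world']
    x,y=(u-K[0,2])/K[0,0],(v-K[1,2])/K[1,1];a=np.hypot(x,y)
    r=T[:3,:3]@np.array([x/a*np.sin(a),-y/a*np.sin(a),-np.cos(a)]);o=T[:3,3]
    return (o+(z-o[2])/r[2]*r).round(1)[:2]
E
python3 - <<'E'
from h import *
for n,u,v,z in(('knob',324,197,166),('h185',324,151,130),('h150',324,107,130),('h115',324,63,130)):print(n,fish('w1',u,v,z))
p=cv2.imread('pics/w1.png')
cv2.imwrite('pics/c2.png',cv2.resize(p[0:75,285:365],None,fx=8,fy=8,interpolation=cv2.INTER_CUBIC))
E
```

```text
knob [586.3 -52. ]
h185 [560.  -48.2]
h150 [525.1 -43.8]
h115 [490.6 -39.3]
```

View pics/c2.png

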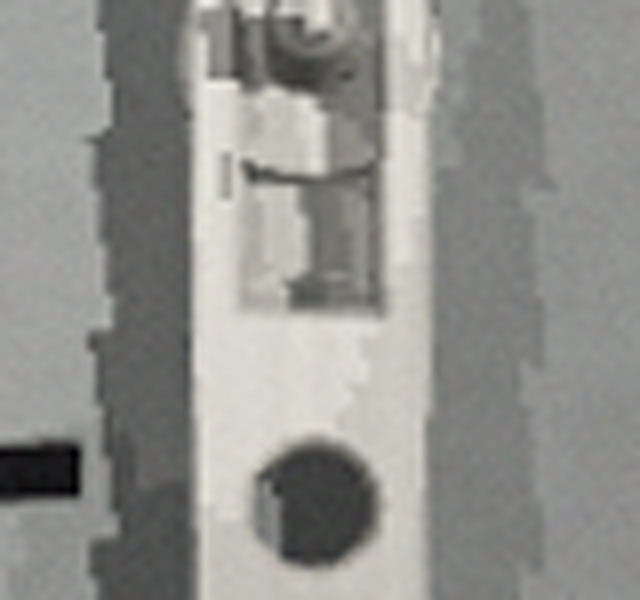

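The pin's near face is at crop y≈85 and the washer's near edge at y≈165, at column 310. The slot end is at y≈305.

```bash
python3 - <<'E'
from h import *
u=285+310.5/8-.5
print('washer edge',fish('w1',u,165.5/8-.5,124),'pin near face base',fish('w1',u,85.5/8-.5,125),'slot end',fish('w1',u,305.5/8-.5,130))
p,R=barpose((376.5,-26.2),-.1215,0)
print(p,rel(p,R))
E
```

```text
washer edge [454.4 -35.1] pin near face base [446.1 -34. ] slot end [470.2 -37.2]
[599.84128891 -53.47028913 309.        ] (array([0.0108, 0.0195, 0.4797]), array([-0.    ,  0.    , -0.0026]))
```

Call:
carry_out --pt "0.011 0.0195 0.24 0 0 -0.0026 0" --pt "0.011 0.0195 0.36 0 0 -0.0026 0" --pt "0.011 0.0195 0.43 0 0 -0.0026 0" --pt "0.011 0.0195 0.48 0 0 -0.0026 0" --pt "0.011 0.0195 0.48 0 0 -0.0026 0" --pt "0.011 0.0195 0.48 0 0 -0.0026 0"

```text
clock: 3.02
position: [600.8, -52.0, 309.8]
ee_rot: [0.06, 0.998, 0.0, 0.001]
contact_force: [-0.1, 0.5, 1.1]
gripper_width: 42.9
grasp_force: 0.0
```

Call:
carry_out --pt "0 0 0 0 0 0 -0.4" --pt "0 0 0 0 0 0 -0.6" --pt "0 0 0 0 0 0 -1" --pt "0 0 0 0 0 0 -1" --pt "0 0 0 0 0 0 -1" --pt "0 0 0 0 0 0 -1"

```text
clock: 3.78
position: [600.7, -52.0, 309.2]
ee_rot: [0.06, 0.998, -0.0, 0.001]
contact_force: [0.5, 0.2, 4.0]
gripper_width: 14.2
grasp_force: 58.4
```

```bash
python3 - <<'E'
from h import *
f=barpose(fl(.19),-.1215,0)
for t in(.05,.1,.15,.2,.25,.3):print(t,*rel(*barpose(fl(.19),-.1215,t),frm=f))
E
```

```text
0.05 [ 0.0476  0.     -0.0551] [ 0.     -0.0159  0.    ]
0.1 [ 0.098   0.     -0.1077] [-0.     -0.0318  0.    ]
0.15 [ 0.1509  0.     -0.1577] [-0.     -0.0477  0.    ]
0.2 [ 0.2062  0.     -0.2051] [-0.     -0.0637  0.    ]
0.25 [ 0.2638 -0.     -0.2496] [ 0.     -0.0796 -0.    ]
0.3 [ 0.3236  0.     -0.2911] [ 0.     -0.0955 -0.    ]
```

Call:
carry_out --pt "0.0476 0 -0.0551 0 -0.0159 0 -1" --pt "0.098 0 -0.1077 0 -0.0318 0 -1" --pt "0.151 0 -0.158 0 -0.0477 0 -1" --pt "0.206 0 -0.205 0 -0.0637 0 -1" --pt "0.264 0 -0.25 0 -0.0796 0 -1" --pt "0.324 0 -0.291 0 -0.0955 0 -1" --pt "0.324 0 -0.291 0 -0.0955 0 -1" --pt "0.324 0 -0.291 0 -0.0955 0 -1"

```text
clock: 4.78
position: [536.0, -44.2, 365.9]
ee_rot: [0.059, 0.987, -0.009, 0.148]
contact_force: [-0.4, 0.0, -0.8]
gripper_width: 14.1
grasp_force: 58.4
```

```bash
python3 - <<'E'
from h import *
s=arm.read_state();print(s['position'],barpose(fl(.19),-.1215,.3)[0],s['contact_force'],s['wrist_torque'],s['gripper_width'])
snap('wrist','w2')
P=np.array([441.5,-35.2])
f=barpose(fl(.19),-.1215,.3)
A1,p1,s1=hole_at(150,P,.17);print(A1,p1,s1)
for k in np.linspace(0,1,10)[1:]:
    A=.19+k*(A1-.19);d=np.linalg.norm(P-fl(A));v=P-fl(A)
    psi=-.1215*(1-k)+k*s1;t=max(.17,.3-.0*k) if k<.7 else .3-.13*(k-.7)/.3
    print(round(A,3),round(d,1),'clear',round(d*np.tan(t),1),'lat',round(d*np.sin(np.arctan2(v[1],v[0])-psi),1),round(t,3),*rel(*barpose(fl(A),psi,t),frm=f))
E
```

```text
[535.95459679 -44.229533   365.93172146] [535.32104158 -46.60929348 367.22929699] [-0.43907881  0.04755786 -0.79916075] [ 0.1825673   1.00738673 -0.06583045] 14.058741054558057
0.6691573863569396 [303.30643479  17.32169571] -0.3631984853713846
0.243 75.2 clear 23.2 lat -0.1 0.3 [ 0.045  -0.0114 -0.0139] [ 0.0025 -0.      0.0082]
0.296 84.5 clear 26.1 lat -0.1 0.3 [ 0.09   -0.0202 -0.0278] [ 0.0051 -0.      0.0163]
0.35 93.8 clear 29.0 lat -0.1 0.3 [ 0.1348 -0.0266 -0.0417] [ 0.0076 -0.      0.0245]
0.403 103.0 clear 31.9 lat -0.1 0.3 [ 0.1794 -0.0306 -0.0555] [ 0.0101 -0.      0.0327]
0.456 112.1 clear 34.7 lat -0.1 0.3 [ 0.2235 -0.0321 -0.0691] [ 0.0126 -0.      0.0408]
0.509 121.2 clear 37.5 lat -0.1 0.3 [ 0.2671 -0.0313 -0.0826] [ 0.0152 -0.      0.049 ]
0.563 130.2 clear 35.5 lat -0.0 0.266 [ 0.2803 -0.0357 -0.0577] [0.0167 0.0107 0.0575]
0.616 139.1 clear 30.8 lat -0.0 0.218 [ 0.2826 -0.0434 -0.0146] [0.0175 0.026  0.0661]
0.669 147.8 clear 25.4 lat 0.0 0.17 [ 0.2875 -0.0512  0.0305] [0.0179 0.0412 0.0749]
```

View pics/w2.png

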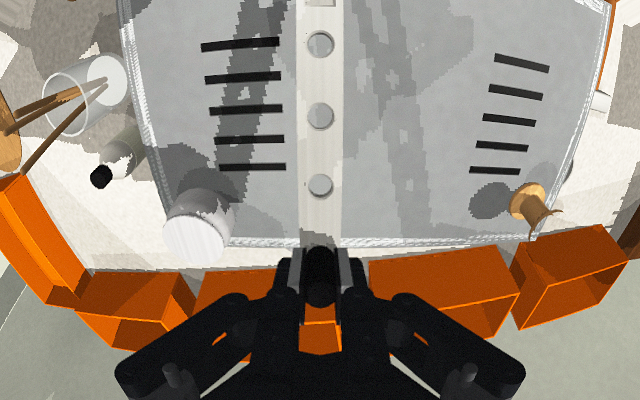

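The bar is raised in the grip with its holes at (320,185), (320,116) and (320,44), and nothing else has been disturbed. Forces are low, so I'll open the flap.

Call:
carry_out --pt "0.045 -0.011 -0.014 0.0025 0 0.008 -1" --pt "0.09 -0.02 -0.028 0.005 0 0.016 -1" --pt "0.135 -0.027 -0.042 0.0076 0 0.0245 -1" --pt "0.179 -0.031 -0.0555 0.01 0 0.0327 -1" --pt "0.2235 -0.032 -0.069 0.0126 0 0.041 -1" --pt "0.267 -0.031 -0.0826 0.015 0 0.049 -1" --pt "0.28 -0.036 -0.058 0.0167 0.0107 0.0575 -1" --pt "0.2826 -0.0434 -0.0146 0.0175 0.026 0.066 -1" --pt "0.2875 -0.0512 0.0305 0.018 0.041 0.075 -1" --pt "0.2875 -0.0512 0.0305 0.018 0.041 0.075 -1" --pt "0.2875 -0.0512 0.0305 0.018 0.041 0.075 -1"

```text
clock: 6.2
position: [482.1, -48.1, 343.4]
ee_rot: [0.179, 0.98, -0.016, 0.083]
contact_force: [-0.5, 0.3, -0.2]
gripper_width: 14.4
grasp_force: 58.4
```

```bash
python3 - <<'E'
from h import *
s=arm.read_state();A,p,psi=hole_at(150,np.array([441.5,-35.2]),.17)
print(s['position'],barpose(p,psi,.17)[0],s['contact_force'],s['wrist_torque'],s['gripper_width'])
snap('wrist','w3');im,_=snap('top','t3')
a=cv2.resize(cv2.imread('pics/w3.png')[0:220,220:430],None,fx=2.2,fy=2.2,interpolation=cv2.INTER_CUBIC)
b=cv2.resize(cv2.imread('pics/t3.png')[170:290,305:385],(323,484),interpolation=cv2.INTER_CUBIC)
cv2.imwrite('pics/c3.png',np.hstack([a,b]));print(a.shape,b.shape)
E
```

```text
[482.0641117  -48.1010673  343.44006749] [481.33981177 -50.34147542 344.39921042] [-0.47872896  0.34845657 -0.17835169] [ 0.4044999   0.63091034 -0.07053347] 14.437952228786513
(484, 462, 3) (484, 323, 3)
```

View pics/c3.png

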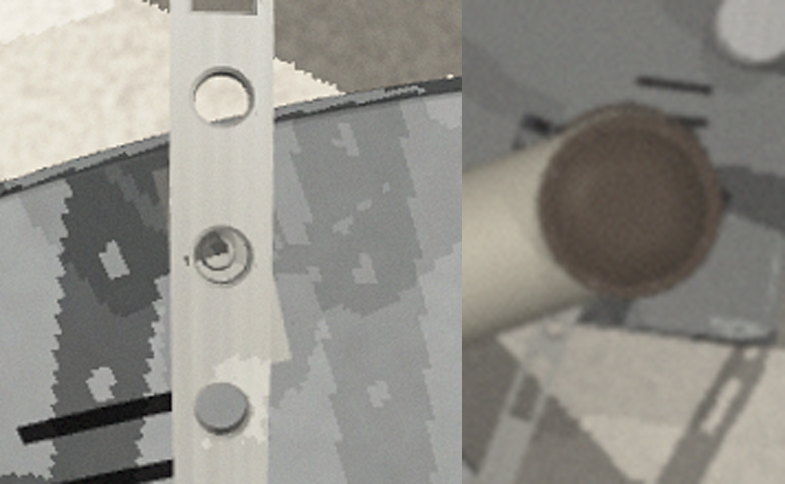

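The pin top is visible through the middle hole (crop (223,255)), slightly off centre. I'll take one closer crop.

```bash
python3 - <<'E'
from h import *
cv2.imwrite('pics/c4.png',cv2.resize(cv2.imread('pics/w3.png')[95:137,295:347],None,fx=14,fy=14,interpolation=cv2.INTER_CUBIC))
E
```

```text
(no output)
```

View pics/c4.png

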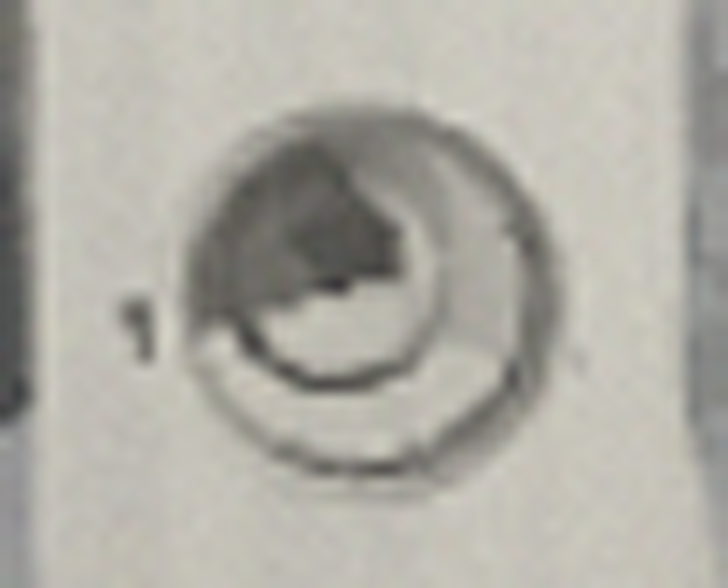

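Middle hole centre is at about (372,295) in the crop. The pin's flat top is centred at about (337,287) with a radius of about 98.

```bash
python3 - <<'E'
from h import *
c=lambda a,o:o+(a+.5)/14-.5
t=.17
pin=fish('w3',c(337,295),c(287,95),138.)
zt=124+150*np.sin(t)+6*np.cos(t)
h=fish('w3',c(372,295),c(295,95),zt)
A,p,psi=hole_at(150,np.array([441.5,-35.2]),t)
v=np.array([np.cos(psi),np.sin(psi)]);hb=h+6*np.sin(t)*v
print('pin',pin,'hole',h,'hole underside',hb,'model',(p+150*np.cos(t)*v),'psi',psi)
d=pin-hb;print('pin-hole along',d@v,'lat',d@[-v[1],v[0]])
print('booth x,y of pin',RB.T@(pin-cm))
s=arm.read_state();print(Ro.from_quat(s['ee_rot']).as_matrix()[:,0].round(3))
E
```

```text
pin [442.5 -33.6] hole [439.5 -31.1] hole underside [440.44887473 -31.4606283 ] model [441.5 -35.2] psi -0.3631984853713846
pin-hole along 2.6773664850299808 lat -1.2711156003058954
booth x,y of pin [-93.4238227  -45.30255038]
[-0.922  0.349 -0.169]
```

```bash
python3 - <<'E'
from h import *
A,p,psi=hole_at(150,np.array([441.5,-35.2]),.17);f=barpose(p,psi,.17)
for t in(.15,.13,.115):
    A,p,psi=hole_at(150,np.array([443.5,-37.3]),t);print(t,round(A,3),round(psi,3),*rel(*barpose(p,psi,t),frm=f))
E
```

```text
0.15 0.656 -0.365 [-0.0288 -0.0067  0.0245] [0.0001 0.0064 0.0006]
0.13 0.659 -0.366 [-0.0446 -0.0071  0.0472] [0.0002 0.0127 0.001 ]
0.115 0.66 -0.367 [-0.0563 -0.0073  0.0645] [0.0002 0.0175 0.0013]
```

Call:
carry_out --pt "-0.0288 -0.0067 0.0245 0 0.0064 0.0006 -1" --pt "-0.0446 -0.0071 0.0472 0 0.0127 0.001 -1" --pt "-0.0563 -0.0073 0.0645 0 0.0175 0.0013 -1" --pt "-0.0563 -0.0073 0.0645 0 0.0175 0.0013 -1" --pt "-0.0563 -0.0073 0.0645 0 0.0175 0.0013 -1"

```text
clock: 6.92
position: [494.3, -54.1, 333.5]
ee_rot: [0.181, 0.982, -0.01, 0.057]
contact_force: [0.7, -0.7, -0.9]
gripper_width: 14.3
grasp_force: 58.5
```

```bash
python3 - <<'E'
from h import *
snap('wrist','w4')
cv2.imwrite('pics/c5.png',cv2.resize(cv2.imread('pics/w4.png')[90:140,292:350],None,fx=12,fy=12,interpolation=cv2.INTER_CUBIC))
E
```

```text
(no output)
```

View pics/c5.png

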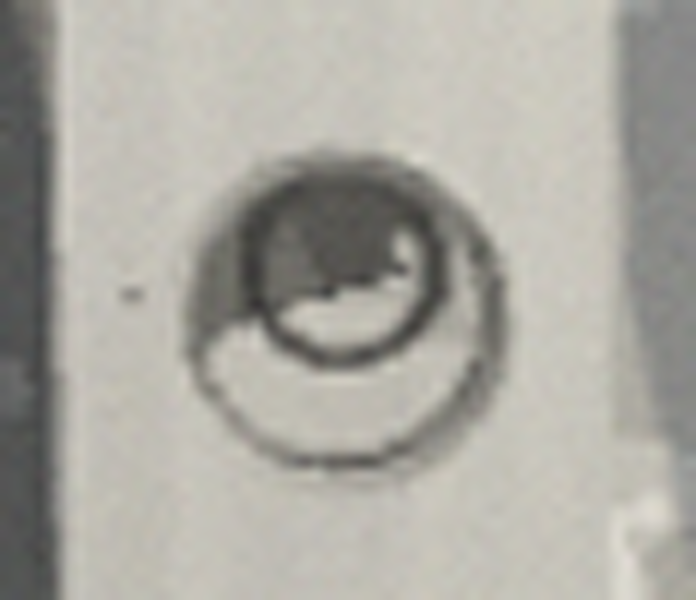

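Hole centre is at crop (347,318) and pin top centre at (344,265). Laterally it is good; I need the along-bar offset with parallax accounted for.

```bash
python3 - <<'E'
from h import *
t=.115;c=lambda a,o:o+(a+.5)/12-.5
pin=fish('w4',c(344,292),c(265,90),138.)
h=fish('w4',c(347,292),c(318,90),124+150*np.sin(t)+6*np.cos(t))
A,p,psi=hole_at(150,np.array([443.5,-37.3]),t);v=np.array([np.cos(psi),np.sin(psi)])
hb=h+6*np.sin(t)*v;d=pin-hb
# lower rim of hole centre check via dark arc: bottom (340,465) right(490,290)
print(pin,hb,'model hole',p+150*np.cos(t)*v,'along',d@v,'lat',d@[-v[1],v[0]])
T=arm.calibration('wrist')['cam_to_world'];print(T[:3,3].round(1))
f=barpose(p,psi,t)
P=np.array([443.5,-37.3])+d
print('newP',P)
for t2 in(.115,.1,.085,.07,.05,.03,.015,0):
    A,p2,s2=hole_at(150,P,t2);print(t2,round(A,3),*rel(*barpose(p2,s2,t2),frm=f))
E
```

```text
[442.3 -33.5] [443.54256551 -33.84721338] model hole [443.5 -37.3] along -1.284373353347186 lat -0.12211169804844213
[417.9 -24.4 293.3]
newP [442.25743449 -36.95278662]
0.115 0.668 [ 0.0064 -0.0018 -0.0007] [ 0.0002 -0.      0.0015]
0.1 0.67 [-0.0062 -0.0021  0.0161] [0.0002 0.0048 0.0017]
0.085 0.671 [-0.0186 -0.0024  0.0332] [0.0002 0.0095 0.0019]
0.07 0.672 [-0.031  -0.0026  0.0504] [0.0002 0.0143 0.002 ]
0.05 0.673 [-0.0473 -0.0029  0.0738] [0.0002 0.0207 0.0022]
0.03 0.674 [-0.0635 -0.0032  0.0976] [0.0002 0.0271 0.0023]
0.015 0.674 [-0.0755 -0.0033  0.1156] [0.0002 0.0318 0.0024]
0 0.674 [-0.0874 -0.0034  0.1339] [0.0001 0.0366 0.0024]
```

Call:
carry_out --pt "0.0064 -0.0018 -0.0007 0 0 0.0015 -1" --pt "-0.0062 -0.0021 0.0161 0 0.0048 0.0017 -1" --pt "-0.012 -0.0022 0.025 0 0.007 0.0018 -1" --pt "-0.0186 -0.0024 0.0332 0 0.0095 0.0019 -1" --pt "-0.0186 -0.0024 0.0332 0 0.0095 0.0019 -1"

```text
clock: 7.6
position: [498.3, -56.2, 326.9]
ee_rot: [0.185, 0.982, -0.007, 0.042]
contact_force: [0.9, -0.5, 0.3]
gripper_width: 14.2
grasp_force: 58.5
```

```bash
python3 - <<'E'
from h import *
P=np.array([442.26,-36.95])
g_=lambda t:(lambda a:barpose(a[1],a[2],t))(hole_at(150,P,t))
for t in(.075,.065,.055,.045): print(t,*rel(*g_(t),frm=g_(.085)))
for t in(.035,.025,.015,.007,0): print(t,*rel(*g_(t),frm=g_(.045)))
E
```

```text
0.075 [-0.0086 -0.0001  0.0112] [0.     0.0032 0.0001]
0.065 [-0.0172 -0.0002  0.0226] [0.     0.0064 0.0002]
0.055 [-0.0257 -0.0003  0.034 ] [0.     0.0095 0.0003]
0.045 [-0.0341 -0.0004  0.0456] [0.     0.0127 0.0004]
0.035 [-0.0089 -0.0001  0.0113] [0.     0.0032 0.0001]
0.025 [-0.0177 -0.0001  0.0227] [0.     0.0064 0.0001]
0.015 [-0.0266 -0.0001  0.0341] [0.     0.0095 0.0001]
0.007 [-0.0336 -0.0002  0.0434] [0.     0.0121 0.0001]
0 [-0.0397 -0.0002  0.0515] [0.     0.0143 0.0001]
```

Call:
carry_out --pt "-0.0086 0 0.0112 0 0.0032 0 -1" --pt "-0.0172 0 0.0226 0 0.0064 0 -1" --pt "-0.0172 0 0.0226 0 0.0064 0 -1"

```text
clock: 7.98
position: [501.8, -57.6, 322.6]
ee_rot: [0.185, 0.982, -0.006, 0.032]
contact_force: [1.5, -0.7, -0.1]
gripper_width: 13.6
grasp_force: 58.5
```

Call:
carry_out --pt "-0.0086 0 0.0113 0 0.0032 0 -1" --pt "-0.0171 0 0.0229 0 0.0064 0 -1" --pt "-0.0171 0 0.0229 0 0.0064 0 -1"

```text
clock: 8.35
position: [505.2, -59.0, 318.3]
ee_rot: [0.185, 0.983, -0.004, 0.022]
contact_force: [0.7, -1.2, 0.3]
gripper_width: 14.1
grasp_force: 58.5
```

Call:
carry_out --pt "-0.0089 0 0.0113 0 0.0032 0 -1" --pt "-0.0177 0 0.0227 0 0.0064 0 -1" --pt "-0.0177 0 0.0227 0 0.0064 0 -1"

```text
clock: 8.72
position: [508.7, -60.3, 313.9]
ee_rot: [0.185, 0.983, -0.002, 0.012]
contact_force: [1.6, 0.2, -0.4]
gripper_width: 14.3
grasp_force: 58.5
```

Call:
carry_out --pt "-0.0089 0 0.0114 0 0.0032 0 -1" --pt "-0.0159 0 0.0207 0 0.0057 0 -1" --pt "-0.0159 0 0.0207 0 0.0057 0 -1"

```text
clock: 9.1
position: [511.7, -61.5, 309.8]
ee_rot: [0.185, 0.983, -0.0, 0.003]
contact_force: [1.4, 0.4, -0.5]
gripper_width: 14.4
grasp_force: 58.5
```

Call:
carry_out --pt "-0.003 0 0.004 0 0.0011 0 -1" --pt "-0.006 0 0.008 0 0.0022 0 -1" --pt "-0.006 0 0.008 0 0.0022 0 -1"

```text
clock: 9.48
position: [512.6, -61.9, 309.5]
ee_rot: [0.185, 0.983, 0.0, 0.0]
contact_force: [-2.3, 1.5, 5.7]
gripper_width: 14.0
grasp_force: 59.1
```

Call:
carry_out --pt "0 0 0 0 0 0 -0.6" --pt "0 0 0 0 0 0 -0.3" --pt "0 0 0 0 0 0 0" --pt "0 0 0 0 0 0 0" --pt "0 0 0 0 0 0 0" --pt "0 0 0 0 0 0 0"

```text
clock: 10.22
position: [512.7, -61.9, 308.5]
ee_rot: [0.185, 0.983, 0.0, 0.0]
contact_force: [-0.3, 0.0, 0.1]
gripper_width: 43.0
grasp_force: 0.0
```

Call:
carry_out --pt "0 0 -0.05 0 0 0 0" --pt "0 0 -0.15 0 0 0 0" --pt "0 0 -0.3 0 0 0 0" --pt "0 0 -0.5 0 0 0 0" --pt "0 0 -0.6 0 0 0 0" --pt "0 0 -0.6 0 0 0 0" --pt "0 0 -0.6 0 0 0 0"

```text
clock: 11.1
position: [512.2, -62.0, 427.7]
ee_rot: [0.185, 0.983, 0.0, -0.0]
contact_force: [0.2, 0.0, -0.0]
gripper_width: 42.8
grasp_force: 0.0
```

```bash
python3 - <<'E'
from h import *
p,d=snap('wrist','w5');snap('scene','s5')
a=cv2.resize(cv2.imread('pics/w5.png')[0:250,220:420],None,fx=2,fy=2,interpolation=cv2.INTER_CUBIC)
b=cv2.resize(cv2.imread('pics/s5.png')[130:255,230:330],(400,500),interpolation=cv2.INTER_CUBIC)
cv2.imwrite('pics/c6.png',np.hstack([a,b]))
E
```

```text
(no output)
```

View pics/c6.png

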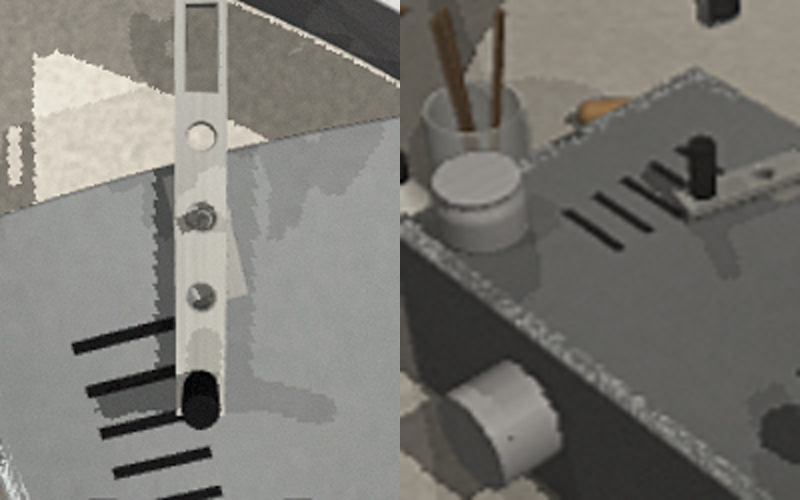

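The pin stands up through the middle hole (crop (203,215)), casting a shadow on the bar. The slot and the 115 mm hole are on the pivot side, the 185 mm hole on the knob side. A quick depth check will show whether the bar is level, then I hand in.

```bash
python3 - <<'E'
from h import *
q=np.load('pics/w5.npz');K=q['mtx'];T=q['cam_to_world']
for (a,b) in((201,110),(201,170),(188,215),(201,255),(201,330),(201,355),(300,330)):
    u,v=220+a/2,b/2
    x,y=(u-K[0,2])/K[0,0],(v-K[1,2])/K[1,1];r=np.hypot(x,y)
    dz=q['d'][int(round(v))-1:int(round(v))+2,int(round(u))-1:int(round(u))+2];dz=np.median(dz)
    X=T[:3,:3]@np.array([x/r*np.tan(r)*dz,-y/r*np.tan(r)*dz,-dz])+T[:3,3];print((a,b),X.round(1))
E
```

```text
(201, 110) [398.6 -16.6 129.8]
(201, 170) [422.9 -26.1 129.3]
(188, 215) [439.2 -38.5 123.8]
(201, 255) [457.1 -39.4 130.1]
(201, 330) [488.2 -51.5 129.5]
(201, 355) [498.7 -55.6 130.1]
(300, 330) [506.5  -9.6 120. ]
```

Bar top is at 130 mm along its whole length, so it lies level on the washer.

```bash
python3 -c "
from bench import arm
print(arm.job_done())"
```

```text
the job is handed in; nothing more can be done
None
```

The stay's middle hole is over the pin, the bar lies flat on the washer (bar top at 130 mm along its length), the gripper has let go and backed off, and the job was handed in at about 11 s.

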